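# Close the label printer and set it printing again

### The arm

A 6-joint arm with a two-finger parallel gripper is mounted at the origin on the work surface. World frame = base frame: x ahead of the robot, y to its left, z up, the work surface at z = 0. Lengths are in mm, angles in degrees, forces in N, time in s.
With the tool pointing down it reaches from about 300 to 850 mm from the base axis. Payload 4.2 kg.
Tool frame: the origin (TCP) lies midway between the tips of the shut fingers; the grasp point (between the pads) lies 19 mm behind it (env.grasp_offset is the distance from the TCP to the grasp point, in mm); z points along the fingers, y is the line along which they close (so a half turn about z gives the same grasp; the last joint's range is limited). The gripper opens to 91 mm and grips with 3 to 60 N. Pads are 32 mm wide; open, the fingers measure 118 mm over their backs; the gripper's body (76 mm by 178 mm) begins 60 mm behind the grasp point.
Start: joints at [63.656, 18.312, 89.639, -0, 72.044, -1.146], TCP at [244.816, 520.297, 213.976] pointing down, gripper open.
Joint ranges: [-177.97, 177.97], [-48.28, 115.42], [12.27, 149.76], [-77.06, 257.06], [2.81, 150.46], [-146.56, 146.56]. Speed limits (degrees/s): [147.25, 147.25, 180, 180, 180, 180].

### API

Orientations are given as [roll, pitch, yaw] about the fixed x, y, z axes, in that order (R = Rz(yaw) Ry(pitch) Rx(roll)).
In Python, from workcell import env, optics gives the robot as it stands. The module is installed in compiled form; this text tells all that it offers.
- The arm moves only by the tool send_rows, never from a script. Its argument "targets" is a list that holds one entry, the list of rows, each a list of 7 numbers: the turn, a rotation vector about the world's x, y, z scaled (see below), then the shift along the world's x, y, z scaled (see below), then the closure, from -1 (fully open) to 1 (shut). In form: [[[rx, ry, rz, x, y, z, gripper], ...]]. A call has 1 to 12 rows; each row shifts and turns the commanded pose from where the row before left it; what a row does not reach is not made up. The controller multiplies each number of a shift by 0.2 m and each number of a turn by pi/2 rad. A row lasts 1/10 s, in which the tool goes at most 50 mm and 8.59 degrees, less where a joint would pass 70% of its speed; a pose out of reach is approached as far as the arm can. A call with a number of a shift or a turn outside -1 to 1 is refused whole. A call with a gripper value outside its range is refused whole. The fingers move at their own pace and stop on an object; "grip_force" is the grip in N (left out, the last holds). Time passes only in rows, so rows that do not move let the fingers close. It gives the time, the measured TCP pose, the force, the opening and the grip force at its end, in the units of the state.
- env.state(): the state, without advancing time (a new reading comes with each control period).
- optics.grab_frame(name): name is "scene" or "top" or "wrist"; returns (picture, depth): 480x640x3 uint8, red, green, blue; 480x640 float32, mm along the optical axis (not along the pixel's ray), 0 where there is no reading.
- optics.camera_info(name): a dict with "camera_matrix" (3x3 intrinsics, pixels), "k1" (the pictures are not rectified: a ray, as slopes to the right and down, at radius r is drawn at 1 + k1 r^2 times it, then the intrinsics apply), "R" (3x3) and "t" (3): a world point X has camera coordinates R X + t; the wrist camera has in their place "mount" (4x4, takes a point from camera to tool coordinates, whose origin is the TCP and whose axes are the flange's). Camera axes: x right, y down, z forward; pixel columns grow to the right and rows downward; lengths in mm; the calibration is good to about 2 mm. A picture is of the moment at which its call begins: read the wrist's pose just before it. camera_info takes no time and is no camera call.
- env.job_done(): hands the job in; it is judged then, once.
Trained networks look in the newest picture that a camera, given by its name, has taken for a name from the list of things; names that differ only in an ending like _2 or _b are one class to them, and where a whole thing is asked for, a point or a joint stands for the part that bears it (a point fixed in the world has none). Each returns a list of dicts, best first, with "conf" (0 to 1); they miss things now and then, are a little off and sometimes report something else, mostly with a low value. They report only what shows in the picture. A call takes as long as a camera call.
- optics.silhouettes(camera, name): "mask" (480x640 bool, what is visible of it) and "at" ([column, row] in pixels, amid what is visible of it).
- optics.place_of(camera, name): "at" ([column, row] in pixels: a listed point, or the origin of a listed thing).
The state is a dict: "time_s": time; "qpos": joint angles; "qvel": joint speeds; "effort": joint torques, N m; "ee_pos": TCP position; "ee_rot": TCP orientation; "force": force on the tool from outside, world axes, zero at the start; "torque": the same for the moment, N m; "gripper_width": finger opening in mm; "gripper_force": force on a finger pad.
Only numpy, scipy, OpenCV 4.12 (cv2) and the standard library are available. Lean on these libraries where they do the work, as an engineer would, in place of code of your own. Each camera call takes 0.05 s, during which the arm holds its last target. There are 200 camera calls.

### The job

A fresh roll of labels has just been laid in the label printer on the stockroom counter. Push its open lid down until it is fully shut, then press the green feed key right down and let it up to line up the first label, then press the yellow pause key right down and let it up so that the printer carries on. Only push: lift nothing, keep off the red cancel key, do not shift the printer, and leave the things around it as they are.

Things in the scene. Friction and masses are not known exactly. Their poses are not given: they have to be found in the camera images.
- printer: Grey label printer, loose on rubber feet, 2.2 kg; 270 deep (its x) x 220 wide (y) x 151 mm high, lid shut. Origin: centre of underside; front with keys faces its -x. The front 70 mm of its top is a key console sloping down to the front by 0.24 rad, 77 to 94 mm high; the shut lid's front lip stands 44 mm behind the key centres, 131 mm high, its flat top 151 mm.
- lid (a joint): Lid angle in rad: 0 fully shut, positive open (up to 1.15); hinged along the printer's y at the rear, so its front lip swings up and back. A stiff hinge holds it at any angle, also nearly shut; about 1 to 4 N down on the blue pad moves it.
- lid_hinge (a point): Point on the lid's hinge line, mid-width: 130 mm behind the printer's origin (+x), 100 mm above the counter. Axes as the printer's.
- lid_pad (a point): Centre of the top of the blue push pad (36 mm by 80 mm, long along the printer's y) just behind the lid's front lip. Lid shut: 169 mm before and 40 mm above the hinge (radius 174 mm), sloping down to the front by 0.35 rad; it turns about the hinge as the lid opens. Axes: the lid's own, equal to the printer's when shut.
- feed_key (a joint): Travel of the green feed key in m: 0 up, 0.005 right down; sprung, about 1 N to start and 4.6 N right down.
- feed_key_top (a point): Centre of the top of the green feed key (white arrow), the middle one of three keys in a row along the printer's y, 54 mm apart; caps 26 mm (front to back) by 32 mm, standing 8 mm proud of the console. Its z is the console's normal, 0.24 rad from vertical towards the printer's front; the key moves along it, down.
- pause_key (a joint): Travel of the yellow pause key in m: 0 up, 0.005 right down; spring as the feed key.
- pause_key_top (a point): Centre of the top of the yellow pause key (two dark bars), on the printer's +y side of the feed key; same size, axes and travel.
- cancel_key (a joint): Travel of the red cancel key in m: 0 up, 0.005 down; spring as the feed key. To be left alone.
- cancel_key_top (a point): Centre of the top of the red cancel key (white cross), on the printer's -y side of the feed key; same size and axes.
- spare_roll: Spare roll of white labels standing on end, 88 mm across, 102 mm high; origin at the centre of its underside. Bystander beside the printer.
- stock_bin: Blue open stock bin with brass fittings, 150 mm (x) by 100 mm (y), 70 mm high; origin at the centre of its underside. Bystander.
- elbow: White plastic pipe elbow standing on one socket, the other pointing along its -x; 58 mm wide, 83 mm long, 79 mm high; origin under the standing socket. Bystander.
- ball_valve: Brass ball valve lying on the counter, 72 mm along its x, 34 mm wide, 48 mm high, with a red lever reaching 80 mm to its -x; origin under the middle of its body. Bystander.

How it is judged:
By the outcome, as a careful person would: the job done as asked, in the order asked, and still so for the second after the job is handed in, with the robot touching nothing.
It also fails if it takes over 51 s, if anything falls off the work surface, if the arm or the gripper's body presses on something with over 40 N, if the wrist force passes 120 N, or if a joint passes its speed limit or range.

## Working session

There is one attempt and no reset: what is moved stays moved. The work goes in short steps, Python scripts to look and compute and a tool call to move; the robot and the scene stay as the last step left them, time stands still between calls to the robot, and variables do not carry over. Pictures are saved under pics/ and viewed, at most 10 in all, crops included, and the job is handed in when it is done.

Besides the shell and the picture viewer there is one more tool, called after ">>>" by a JSON object that holds its "api" and its "payload", one argument or row to a line. send_rows: Moves the arm, as the interface text tells. Its arguments: {"type":"object","properties":{"targets":{"type":"array"},"grip_force":{"type":"number"}},"required":["targets"]}

```bash
mkdir -p pics; cat > h.py <<'E'
import numpy as np, cv2
from workcell import env, optics
from scipy.spatial.transform import Rotation as Ro
def und(ci,px):
    K=np.array(ci["camera_matrix"]);d=np.array([ci["k1"],0,0,0,0.])
    return cv2.undistortPoints(np.array(px,float).reshape(-1,1,2),K,d).reshape(-1,2)
def pose(cam):
    ci=optics.camera_info(cam); return ci,np.array(ci["R"]),np.array(ci["t"])
def pt(cam,px,z):
    ci,R,t=pose(cam); s=und(ci,px); z=np.atleast_1d(z)
    c=np.c_[s,np.ones(len(s))]*z[:,None]
    return (c-t)@R
def proj(cam,X):
    ci,R,t=pose(cam);d=np.array([ci["k1"],0,0,0,0.])
    return cv2.projectPoints(np.array(X,float),cv2.Rodrigues(R)[0],t,np.array(ci["camera_matrix"]),d)[0].reshape(-1,2)
E
python3 - <<'E'
from h import *
for c in ["scene","top"]:
    p,d=optics.grab_frame(c); cv2.imwrite(f"pics/{c}0.png",p[:,:,::-1]); np.save(f"{c}.npy",d)
    for n in ["printer","lid_pad","lid_hinge","feed_key_top","pause_key_top","cancel_key_top","spare_roll","stock_bin","elbow","ball_valve"]:
        for r in optics.place_of(c,n)[:2]:
            u,v=r["at"]; z=d[int(np.clip(v,0,479)),int(np.clip(u,0,639))]
            print(c,n,round(r["conf"],2),np.round([u,v]),np.round(pt(c,[u,v],z)[0]))
print(env.state())
E
```

```text
scene lid_pad 0.78 [267. 247.] [581. -90. 234.]
scene lid_pad 0.61 [238. 241.] [464. -50.  90.]
scene lid_hinge 0.74 [308. 316.] [ 695. -138.  156.]
scene feed_key_top 0.65 [238. 240.] [461. -48.  89.]
scene pause_key_top 0.72 [218. 254.] [ 447. -100.   92.]
scene pause_key_top 0.52 [261. 226.] [487.   5.  95.]
scene cancel_key_top 0.47 [217. 254.] [ 444. -100.   89.]
scene spare_roll 0.8 [357. 267.] [710.  43.  59.]
scene stock_bin 0.76 [204. 388.] [ 574. -332.   28.]
scene stock_bin 0.17 [321. 219.] [569. 129.  27.]
scene elbow 0.6 [162. 328.] [ 424. -281.   30.]
scene elbow 0.27 [306. 318.] [ 693. -142.  155.]
scene ball_valve 0.6 [320. 220.] [568. 126.  25.]
top printer 0.62 [361. 258.] [555. -81.  14.]
top lid_pad 0.76 [381. 229.] [586. -90. 235.]
top feed_key_top 0.5 [352. 301.] [465. -51.  92.]
top pause_key_top 0.74 [325. 296.] [476.   3.  90.]
top cancel_key_top 0.49 [382. 312.] [ 441. -110.   90.]
top spare_roll 0.76 [283. 193.] [683.  80. 100.]
top stock_bin 0.93 [472. 251.] [ 562. -316.   38.]
top elbow 0.74 [451. 330.] [ 400. -252.   66.]
top ball_valve 0.57 [258. 264.] [548. 139.  29.]
{'time_s': 1.1, 'qpos': array([ 6.36553855e+01,  1.83102923e+01,  8.96381316e+01, -2.37658963e-04,
        7.20428827e+01, -1.14471929e+00]), 'qvel': array([ 0.09465686,  0.08581026, -0.05028797,  0.00223576,  0.13174459,
        0.02519766]), 'effort': array([-1.46803719e-03, -4.12365174e+01, -2.32233346e+01,  7.28495722e-02,
        3.77378601e-02,  2.04838946e-07]), 'ee_pos': array([244.82435502, 520.30626452, 213.99795344]), 'ee_rot': array([1.79991313e+02, 3.99722433e-04, 1.54800178e+02]), 'force': array([-0.87432341, -0.42365214, -0.1600427 ]), 'torque': array([-0.00539207, -0.02230011,  0.01158403]), 'gripper_force': 0.0, 'gripper_width': 91.05954078749129}
```

View pics/scene0.png

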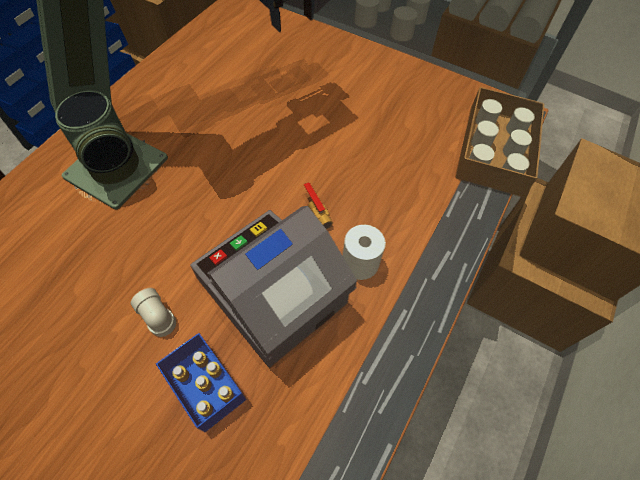

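View pics/top0.png

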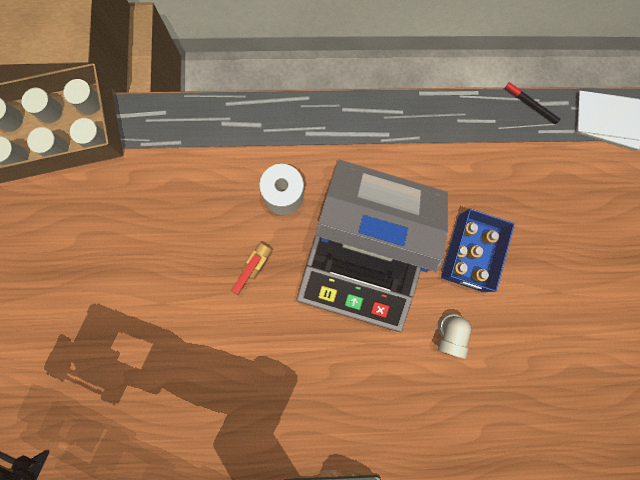

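The scene shows the keys at red (218,257), green (238,242) and yellow (258,229). In the top view they are yellow (327,294), green (354,302) and red (381,310), with the blue pad at (384,230). Next I'll refine these by colour.

```bash
python3 - <<'E'
from h import *
seeds={"scene":dict(red=(218,257),green=(238,242),yellow=(258,229),pad=(269,249)),"top":dict(red=(381,310),green=(354,302),yellow=(327,294),pad=(384,230))}
H={"red":[(0,8),(172,180)],"green":[(50,85)],"yellow":[(18,34)],"pad":[(105,125)]}
for c in seeds:
    im=cv2.imread(f"pics/{c}0.png");d=np.load(f"{c}.npy");h=cv2.cvtColor(im,cv2.COLOR_BGR2HSV)
    P={}
    for n,(u,v) in seeds[c].items():
        m=np.zeros(d.shape,bool)
        for a,b in H[n]: m|=(h[...,0]>=a)&(h[...,0]<=b)
        m&=(h[...,1]>120)&(h[...,2]>60); r=30 if n=="pad" else 13
        w=np.zeros_like(m); w[v-r:v+r,u-r:u+r]=1; m=(m&w).astype(np.uint8)
        k=np.vstack([q.reshape(-1,2) for q in cv2.findContours(m,0,2)[0] if len(q)>5])
        hull=np.zeros_like(m); cv2.fillConvexPoly(hull,cv2.convexHull(k),1)
        vv,uu=np.nonzero(hull&(d>0)); X=pt(c,np.c_[uu,vv],d[vv,uu]); P[n]=X
        C=X.mean(0); N=np.linalg.svd(X-C)[2][2]; N*=np.sign(N[2]); print(c,n,len(X),C.round(1),"n",N.round(3))
    g=P["yellow"].mean(0)-P["red"].mean(0); print("yaw",np.degrees(np.arctan2(-g[0],g[1])),np.linalg.norm(g))
    X=P["pad"];_,_,V=np.linalg.svd(X-X.mean(0)); print("pad long",np.degrees(np.arctan2(-V[0][0],V[0][1])))
E
```

```text
scene red 177 [ 449.3 -103.1   90.2] n [-0.237  0.122  0.964]
scene green 158 [466.3 -52.7  90.7] n [-0.202  0.065  0.977]
scene yellow 166 [482.7  -1.6  90.2] n [-0.283  0.059  0.957]
scene pad 918 [585.2 -91.7 236.3] n [ 0.294 -0.094  0.951]
yaw -18.193543947795003 106.83441755806784
pad long -17.678643941362264
top red 243 [ 447.4 -105.    91.3] n [-0.219  0.001  0.976]
top green 211 [464.2 -53.7  91.8] n [-0.247  0.026  0.969]
top yellow 244 [481.2  -2.6  90.9] n [-0.251  0.028  0.967]
top pad 923 [584.2 -93.2 237. ] n [ 0.312 -0.102  0.945]
yaw -18.21796644771877 107.90165550732412
pad long 161.74576562165603
```

Both cameras agree on printer yaw -18.1°, green key at (465,-53,91.5) and pad at (584.7,-92.5,236.6), so the lid is open about 0.67 rad. I'll shut the fingers and travel to above the pad.

>>> {"api": "send_rows", "payload": {
  "targets": [
    [[0,0,0.04,0.1,-0.2,0.08,1],[0,0,0.039,0.1,-0.2,0.08,1],[0,0,0,0.1,-0.2,0.08,1],[0,0,0,0.1,-0.2,0.08,1],[0,0,0,0.1,-0.2,0.08,1],[0,0,0,0.11,-0.2,0.05,1],[0,0,0,0.115,-0.2,0,1],[0,0,0,0.115,-0.2,0,1],[0,0,0,0.115,-0.2,0,1],[0,0,0,0.115,-0.2,0,1],[0,0,0,0.115,-0.2,0,1],[0,0,0,0.115,-0.2,0,1]]
  ],
  "grip_force": 10
}}

```text
time_s: 2.3
ee_pos: [505.5, 38.5, 304.2]
ee_rot: [180.0, 0.0, 161.9]
force: [0.9, -0.5, 0.1]
gripper_width: 0.3
gripper_force: 0.0
```

>>> {"api": "send_rows", "payload": {
  "targets": [
    [[0.0158,0.0483,0,0.109,-0.169,0,1],[0.0158,0.0483,0,0.109,-0.169,0,1],[0.0158,0.0483,0,0.109,-0.169,-0.1,1],[0.0158,0.0483,0,0.109,-0.169,-0.11,1],[0,0,0,0,0,0,1],[0,0,0,0,0,0,1]]
  ]
}}

```text
time_s: 2.9
ee_pos: [592.3, -95.7, 258.9]
ee_rot: [-180.0, -18.6, 161.8]
force: [0.2, 1.2, -0.0]
gripper_width: 0.5
gripper_force: 0.0
```

```bash
python3 - <<'E'
from h import *
s=env.state(); print(s["ee_pos"],s["force"],s["gripper_width"])
R=Ro.from_euler("xyz",s["ee_rot"],degrees=True).as_matrix(); print(R.round(3))
p,d=optics.grab_frame("scene"); cv2.imwrite("pics/s1.png",cv2.resize(p[140:340,140:400,::-1],None,fx=3,fy=3))
# arc plan: from current pose
px=np.array([.9505,-.3107]);h=np.array([687,-126.])
ph=np.radians(51.7-np.linspace(0,38.4,13))
Q=np.c_[h-174*np.cos(ph)[:,None]*px,100+174*np.sin(ph)]
print(Q[[0,-1]].round(1)); print((np.diff(Q,axis=0)/200).round(4).tolist())
print("rot/row",(3.2/90*np.array([.3107,.9505])).round(4), ((Q[0]-s["ee_pos"])/200).round(4))
E
```

```text
[592.31816368 -95.7007341  258.89537713] [ 0.23782633  1.2478672  -0.03236801] 0.519578014276811
[[-0.9    0.312 -0.303]
 [ 0.296  0.95   0.1  ]
 [ 0.319 -0.    -0.948]]
[[584.5 -92.5 236.6]
 [526.  -73.4 140. ]]
[[-0.0354, 0.0116, -0.0312], [-0.0337, 0.011, -0.0332], [-0.0319, 0.0104, -0.0351], [-0.03, 0.0098, -0.0369], [-0.028, 0.0091, -0.0386], [-0.0259, 0.0085, -0.0402], [-0.0237, 0.0078, -0.0417], [-0.0215, 0.007, -0.043], [-0.0192, 0.0063, -0.0442], [-0.0168, 0.0055, -0.0453], [-0.0143, 0.0047, -0.0462], [-0.0119, 0.0039, -0.047]]
rot/row [0.011  0.0338] [-0.0391  0.016  -0.1117]
```

View pics/s1.png

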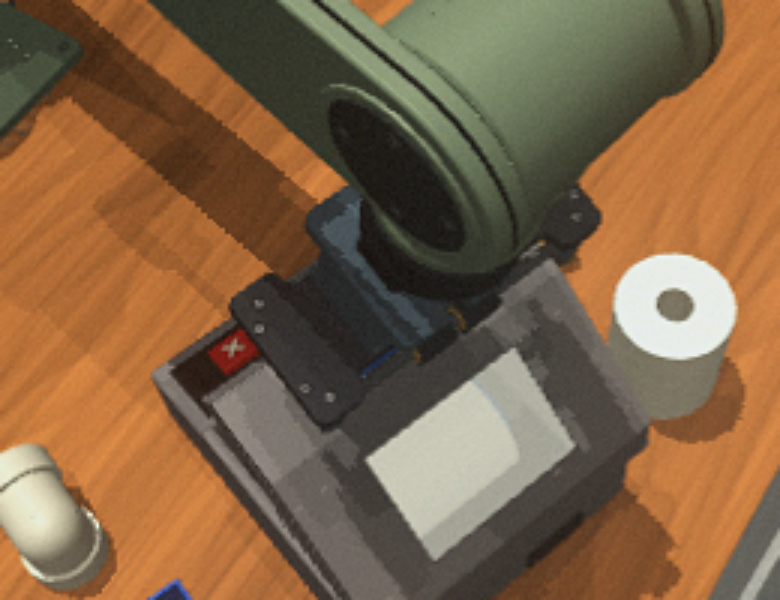

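The gripper sits over the pad, which shows just below the fingers at about (380,360) in the crop. I'll start the arc slowly.

>>> {"api": "send_rows", "payload": {
  "targets": [
    [[0,0,0,-0.02,0.008,-0.055,1],[0,0,0,-0.01,0.004,-0.028,1],[0,0,0,-0.009,0.004,-0.028,1],[-0.0055,-0.0169,0,-0.0177,0.0058,-0.0156,1],[-0.0055,-0.0169,0,-0.0177,0.0058,-0.0156,1],[-0.0055,-0.0169,0,-0.0168,0.0055,-0.0166,1],[-0.0055,-0.0169,0,-0.0168,0.0055,-0.0166,1]]
  ]
}}

```text
time_s: 3.65
ee_pos: [570.6, -86.6, 228.6]
ee_rot: [179.9, -11.6, 162.0]
force: [0.7, -0.1, 0.8]
gripper_width: 0.6
gripper_force: 0.7
```

>>> {"api": "send_rows", "payload": {
  "targets": [
    [[-0.0055,-0.0169,0,-0.016,0.0052,-0.0175,1],[-0.0055,-0.0169,0,-0.016,0.0052,-0.0175,1],[-0.0055,-0.0169,0,-0.015,0.0049,-0.0185,1],[-0.0055,-0.0169,0,-0.015,0.0049,-0.0185,1],[-0.0055,-0.0169,0,-0.014,0.0046,-0.0193,1],[-0.0055,-0.0169,0,-0.014,0.0046,-0.0193,1],[-0.0055,-0.0169,0,-0.013,0.0042,-0.0201,1],[-0.0055,-0.0169,0,-0.013,0.0042,-0.0201,1],[0,0,0,0,0,0,1]]
  ]
}}

```text
time_s: 4.55
ee_pos: [545.8, -78.7, 198.0]
ee_rot: [179.9, 1.0, 162.0]
force: [-0.6, -0.0, 0.2]
gripper_width: 0.5
gripper_force: 0.0
```

```bash
python3 - <<'E'
from h import *
s=env.state(); print(s["ee_pos"],s["force"])
p,d=optics.grab_frame("scene"); cv2.imwrite("pics/s2.png",cv2.resize(p[140:340,140:400,::-1],None,fx=3,fy=3))
E
```

```text
[545.8126979  -78.68719428 198.02374208] [-0.64301517 -0.03640736  0.20883439]
```

View pics/s2.png

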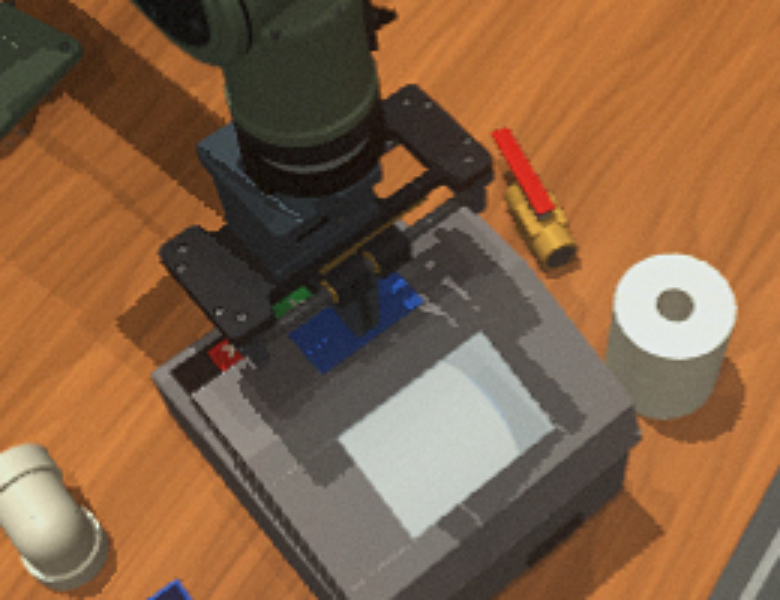

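The lid is following: the fingertips are on the blue pad at about (365,310) in the crop. I'll continue the arc.

>>> {"api": "send_rows", "payload": {
  "targets": [
    [[-0.0055,-0.0169,0,-0.006,0.002,-0.0209,1],[-0.0055,-0.0169,0,-0.008,0.0026,-0.0209,1],[-0.0055,-0.0169,0,-0.01,0.003,-0.0215,1],[-0.0055,-0.0169,0,-0.01,0.003,-0.0215,1],[-0.0055,-0.0169,0,-0.0096,0.003,-0.0221,1],[-0.0055,-0.0169,0,-0.0096,0.003,-0.0221,1],[-0.0055,-0.0169,0,-0.0084,0.0027,-0.0227,1],[-0.0055,-0.0169,0,-0.0084,0.0027,-0.0227,1],[-0.0055,-0.0169,0,-0.0072,0.0023,-0.0231,1],[-0.0055,-0.0169,0,-0.0072,0.0023,-0.0231,1],[-0.0055,-0.0169,0,-0.006,0.002,-0.0235,1],[-0.0055,-0.0169,0,-0.006,0.002,-0.0235,1]]
  ]
}}

```text
time_s: 5.8
ee_pos: [527.9, -73.3, 143.8]
ee_rot: [179.9, 20.2, 161.9]
force: [-1.5, 0.3, 0.6]
gripper_width: 0.8
gripper_force: 0.9
```

>>> {"api": "send_rows", "payload": {
  "targets": [
    [[0,0,0,0,0,-0.01,1],[0,0,0,0,0,-0.01,1],[0,0,0,0,0,0,1]]
  ]
}}

```text
time_s: 6.1
ee_pos: [526.7, -73.1, 141.3]
ee_rot: [180.0, 20.0, 161.9]
force: [-13.8, 4.4, 19.4]
gripper_width: 0.2
gripper_force: 11.4
```

Force jumped to about 24 N at z=141, so the lid is on its stop. I'll back off along the pad's normal and look.

>>> {"api": "send_rows", "payload": {
  "targets": [
    [[0,0,0,-0.02,0.0065,0.06,1],[0,0,0,-0.06,0.02,0.2,1],[0,0,0,-0.18,0.06,0.15,1],[0,0,0,-0.2,0.06,0.1,1],[0,0,0,-0.2,0.06,0,1],[0,0,0,-0.2,0.06,0,1],[0,0,0,0,0,0,1]]
  ]
}}

```text
time_s: 6.8
ee_pos: [352.3, -19.4, 241.6]
ee_rot: [179.9, 20.1, 162.0]
force: [1.5, 1.1, -0.3]
gripper_width: 0.2
gripper_force: 0.0
```

```bash
cat > m.py <<'E'
from h import *
import sys
tag=sys.argv[1]
seeds={"scene":dict(red=(218,257),green=(238,242),yellow=(258,229),pad=(252,252)),"top":dict(red=(381,310),green=(354,302),yellow=(327,294),pad=(368,268))}
H={"red":[(0,8),(172,180)],"green":[(50,85)],"yellow":[(18,34)],"pad":[(105,125)]}
s=env.state(); print(s["time_s"],s["ee_pos"].round(1),s["ee_rot"].round(1),s["force"].round(1))
for c in seeds:
    im,d=optics.grab_frame(c); im=im[:,:,::-1].copy(); cv2.imwrite(f"pics/{c}{tag}.png",im); h=cv2.cvtColor(im,cv2.COLOR_BGR2HSV)
    for n,(u,v) in seeds[c].items():
        m=np.zeros(d.shape,bool)
        for a,b in H[n]: m|=(h[...,0]>=a)&(h[...,0]<=b)
        m&=(h[...,1]>120)&(h[...,2]>60); r=30 if n=="pad" else 13
        w=np.zeros_like(m); w[v-r:v+r,u-r:u+r]=1; m=(m&w).astype(np.uint8)
        k=[q.reshape(-1,2) for q in cv2.findContours(m,0,2)[0] if len(q)>5]
        if not k: print(c,n,"none"); continue
        hull=np.zeros_like(m); cv2.fillConvexPoly(hull,cv2.convexHull(np.vstack(k)),1)
        vv,uu=np.nonzero(hull&(d>0)); X=pt(c,np.c_[uu,vv],d[vv,uu])
        C=X.mean(0); N=np.linalg.svd(X-C,full_matrices=False)[2][2]; N*=np.sign(N[2]); print(c,n,len(X),C.round(1),"n",N.round(3))
E
python3 m.py 3
```

```text
6.8 [352.3 -19.4 241.6] [179.9  20.1 162. ] [ 1.5  1.1 -0.3]
scene red 180 [ 449.4 -102.9   90.1] n [-0.224  0.129  0.966]
scene green 161 [466.1 -52.5  90.7] n [-0.241  0.104  0.965]
scene yellow 160 [482.7  -1.5  90.3] n [-0.3    0.071  0.951]
scene pad 515 [527.  -71.9 139.3] n [-0.345  0.113  0.932]
top red 241 [ 447.5 -105.2   91.2] n [-0.235  0.01   0.972]
top green 210 [464.3 -53.7  91.6] n [-0.199  0.031  0.98 ]
top yellow 243 [481.1  -2.6  90.9] n [-0.256  0.029  0.966]
top pad 808 [526.  -74.5 140. ] n [-0.33   0.103  0.938]
```

View pics/scene3.png

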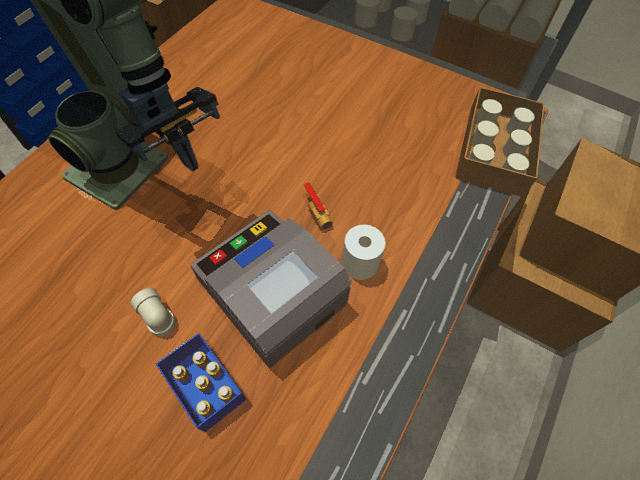

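The lid is shut: pad at z≈139.7, normal tilt 0.35, and the printer and keys haven't moved. Next is the feed key.

>>> {"api": "send_rows", "payload": {
  "targets": [
    [[0.0109,0.0332,0,0.1325,-0.0395,-0.15,1],[0.0109,0.0332,0,0.1325,-0.0395,-0.15,1],[0,0,0,0.1325,-0.0395,-0.15,1],[0,0,0,0.1325,-0.0395,-0.15,1],[0,0,0,0,0,0,1],[0,0,0,0,0,0,1]]
  ]
}}

```text
time_s: 7.5
ee_pos: [462.7, -52.3, 120.2]
ee_rot: [180.0, 13.6, 161.9]
force: [-0.1, -0.1, 0.4]
gripper_width: 0.3
gripper_force: 0.0
```

>>> {"api": "send_rows", "payload": {
  "targets": [
    [[0,0,0,-0.021,0.0065,0,1],[0,0,0,0.009,-0.003,-0.039,1],[0,0,0,0.009,-0.003,-0.039,1],[0,0,0,0.009,-0.003,-0.039,1],[0,0,0,0,0,0,1],[0,0,0,0,0,0,1]]
  ]
}}

```text
time_s: 8.1
ee_pos: [463.0, -52.3, 97.6]
ee_rot: [179.9, 13.8, 161.9]
force: [0.4, -0.2, -0.3]
gripper_width: 0.6
gripper_force: 0.0
```

>>> {"api": "send_rows", "payload": {
  "targets": [
    [[0,0,0,0.0045,-0.0015,-0.0194,1],[0,0,0,0.0023,-0.0007,-0.0097,1],[0,0,0,0.0023,-0.0007,-0.0097,1],[0,0,0,0,0,0,1]]
  ]
}}

```text
time_s: 8.5
ee_pos: [465.2, -52.9, 90.2]
ee_rot: [179.9, 13.8, 161.9]
force: [-0.7, -0.0, 3.2]
gripper_width: 0.7
gripper_force: 1.5
```

>>> {"api": "send_rows", "payload": {
  "targets": [
    [[0,0,0,0.0011,-0.0004,-0.0049,1],[0,0,0,0,0,0,1]]
  ]
}}

```text
time_s: 8.7
ee_pos: [465.4, -53.0, 89.3]
ee_rot: [179.9, 13.8, 161.9]
force: [-1.4, 0.7, 3.8]
gripper_width: 0.7
gripper_force: 1.9
```

>>> {"api": "send_rows", "payload": {
  "targets": [
    [[0,0,0,0.0011,-0.0004,-0.0049,1],[0,0,0,0,0,0,1]]
  ]
}}

```text
time_s: 8.9
ee_pos: [465.7, -53.0, 88.3]
ee_rot: [179.9, 13.8, 161.9]
force: [-1.0, -1.2, 4.7]
gripper_width: 0.1
gripper_force: 2.2
```

>>> {"api": "send_rows", "payload": {
  "targets": [
    [[0,0,0,0.0011,-0.0004,-0.0049,1],[0,0,0,0,0,0,1]]
  ]
}}

```text
time_s: 9.1
ee_pos: [465.7, -53.1, 88.1]
ee_rot: [179.9, 13.8, 161.9]
force: [-4.8, 1.5, 12.6]
gripper_width: 0.4
gripper_force: 6.7
```

>>> {"api": "send_rows", "payload": {
  "targets": [
    [[0,0,0,0.0008,-0.0002,-0.0034,1],[0,0,0,0,0,0,1]]
  ]
}}

```text
time_s: 9.3
ee_pos: [465.8, -53.1, 87.9]
ee_rot: [179.9, 13.9, 161.9]
force: [-8.9, 1.7, 19.2]
gripper_width: 0.3
gripper_force: 10.0
```

The feed key bottomed out: force went from 4.7 to 19 N with no further travel. I'll release it, then move to the pause key.

>>> {"api": "send_rows", "payload": {
  "targets": [
    [[0,0,0,-0.008,0.0026,0.034,1],[0,0,0,-0.01,0.0032,0.043,1],[0,0,0,-0.01,0.0032,0.044,1],[0,0,0,0.042,0.1285,0,1],[0,0,0,0.042,0.1285,0,1],[0,0,0,0,0,0,1],[0,0,0,0,0,0,1]]
  ]
}}

```text
time_s: 10.0
ee_pos: [476.6, 0.3, 110.5]
ee_rot: [180.0, 13.8, 162.0]
force: [-0.2, 0.2, -0.6]
gripper_width: 0.4
gripper_force: 0.0
```

```bash
python3 m.py 4
```

```text
10.0 [4.766e+02 3.000e-01 1.105e+02] [180.   13.8 162. ] [-0.2  0.2 -0.6]
scene red 174 [ 449.1 -102.9   90.1] n [-0.236  0.127  0.963]
scene green 149 [467.2 -53.2  91.3] n [-0.159  0.036  0.987]
scene yellow 145 [485.5  -4.9  94.1] n [-0.686  0.547  0.479]
scene pad 522 [526.9 -72.1 139.2] n [-0.347  0.112  0.931]
top red 87 [ 445.3 -113.7  102.2] n [-0.248 -0.946  0.21 ]
top green 13 [474.2 -60.8  93. ] n [ 0.889 -0.337  0.311]
top yellow none
top pad 809 [526.1 -74.5 139.9] n [-0.334  0.109  0.936]
```

View pics/scene4.png

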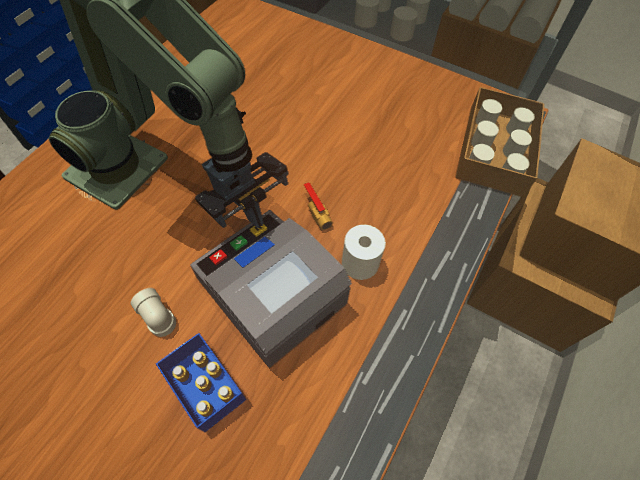

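The printer and lid are unchanged, and the fingers stand over the yellow key at (258,229). Pressing it now.

>>> {"api": "send_rows", "payload": {
  "targets": [
    [[0,0,0,0.0045,-0.004,0,1],[0,0,0,0.009,-0.003,-0.039,1],[0,0,0,0.009,-0.003,-0.039,1],[0,0,0,0.0023,-0.0007,-0.0097,1],[0,0,0,0.0023,-0.0007,-0.0097,1],[0,0,0,0,0,0,1]]
  ]
}}

```text
time_s: 10.7
ee_pos: [481.9, -2.5, 90.8]
ee_rot: [180.0, 13.7, 161.9]
force: [-2.4, -1.1, 2.6]
gripper_width: 0.6
gripper_force: 1.3
```

>>> {"api": "send_rows", "payload": {
  "targets": [
    [[0,0,0,0.0011,-0.0004,-0.0049,1],[0,0,0,0,0,0,1]]
  ]
}}

```text
time_s: 10.9
ee_pos: [482.2, -2.4, 90.1]
ee_rot: [180.0, 13.8, 161.9]
force: [-2.4, -0.8, 3.1]
gripper_width: 0.3
gripper_force: 1.6
```

>>> {"api": "send_rows", "payload": {
  "targets": [
    [[0,0,0,0.0011,-0.0004,-0.0049,1],[0,0,0,0,0,0,1]]
  ]
}}

```text
time_s: 11.1
ee_pos: [482.6, -2.4, 89.2]
ee_rot: [179.9, 13.8, 161.9]
force: [-3.4, -0.6, 3.5]
gripper_width: 0.2
gripper_force: 1.9
```

>>> {"api": "send_rows", "payload": {
  "targets": [
    [[0,0,0,0.0011,-0.0004,-0.0049,1],[0,0,0,0,0,0,1]]
  ]
}}

```text
time_s: 11.3
ee_pos: [482.9, -2.5, 88.3]
ee_rot: [179.9, 13.8, 161.9]
force: [-4.4, -0.7, 5.1]
gripper_width: 0.2
gripper_force: 3.0
```

>>> {"api": "send_rows", "payload": {
  "targets": [
    [[0,0,0,0.0011,-0.0004,-0.0049,1],[0,0,0,0,0,0,1]]
  ]
}}

```text
time_s: 11.5
ee_pos: [482.9, -2.5, 88.1]
ee_rot: [179.9, 13.8, 161.9]
force: [-7.7, 0.9, 14.5]
gripper_width: 0.4
gripper_force: 7.5
```

>>> {"api": "send_rows", "payload": {
  "targets": [
    [[0,0,0,0.0008,-0.0002,-0.0034,1],[0,0,0,0,0,0,1]]
  ]
}}

```text
time_s: 11.7
ee_pos: [483.0, -2.5, 88.0]
ee_rot: [179.9, 13.8, 161.9]
force: [-11.1, 1.3, 18.5]
gripper_width: 0.4
gripper_force: 10.5
```

The pause key is right down as well. I'll release it and retreat.

>>> {"api": "send_rows", "payload": {
  "targets": [
    [[0,0,0,-0.008,0.0026,0.034,1],[0,0,0,-0.01,0.0032,0.043,1],[0,0,0,-0.03,0.01,0.13,1],[0,0,0,-0.1,0.03,0.15,1],[0,0,0,-0.15,0.05,0.15,1],[0,0,0,-0.15,0.05,0.1,1],[0,0,0,-0.15,0.05,0,1],[0,0,0,0,0,0,1],[0,0,0,0,0,0,1]]
  ]
}}

```text
time_s: 12.6
ee_pos: [364.3, 36.9, 208.5]
ee_rot: [179.9, 13.9, 162.0]
force: [1.0, -0.0, 0.0]
gripper_width: 0.5
gripper_force: 0.0
```

```bash
python3 m.py 5
```

```text
12.6 [364.3  36.9 208.5] [179.9  13.9 162. ] [ 1. -0.  0.]
scene red 180 [ 449.4 -103.    90.2] n [-0.224  0.14   0.965]
scene green 161 [465.9 -52.3  90.5] n [-0.255  0.076  0.964]
scene yellow 169 [483.1  -1.4  90.2] n [-0.259  0.065  0.964]
scene pad 519 [526.9 -71.9 139.1] n [-0.337  0.112  0.935]
top red 239 [ 447.5 -105.2   91.3] n [-0.223 -0.018  0.975]
top green 212 [464.1 -53.6  91.7] n [-0.213  0.039  0.976]
top yellow 244 [480.9  -2.7  91. ] n [-0.253  0.006  0.968]
top pad 806 [526.1 -74.5 140.1] n [-0.327  0.109  0.939]
```

View pics/top5.png

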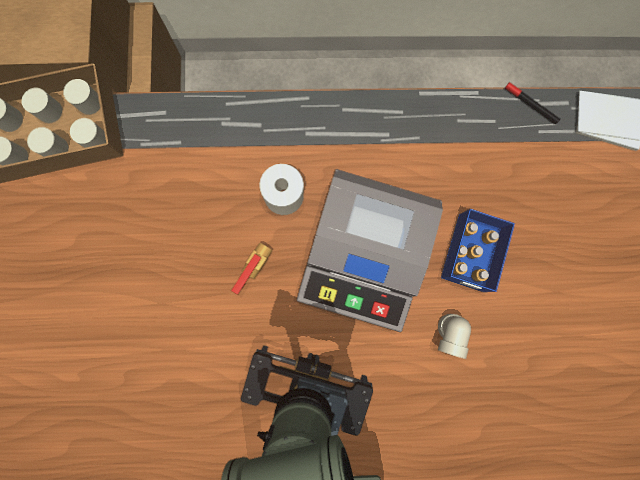

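The top view shows the lid shut (pad at 366,268), the keys up at (327,294), (354,302) and (381,310), and nothing around the printer moved. Handing in.

```bash
python3 -c "
from workcell import env
print(env.job_done())"
```

```text
the job is handed in; nothing more can be done
None
```

The lid is fully shut, then the green feed key and the yellow pause key were each pressed right down and let up; the printer and the things around it have not moved, the red key was not touched, and the job was handed in at about 13 s of the 51 s allowed.

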